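# Lock up a small forme and hold it on the wedge for the lift test

### The job

The small press frame in the galley has just been filled with type: press its locking lever down flat so that the type is clamped. Then take the tapered wedge, lay it flat on the galley floor and push its thin end into the notch under the middle of the frame's front bar until the front of the frame just lifts off the floor, two to three millimetres, with the type hanging in it. Finish while still gripping the wedge and holding it there, without touching the frame, and leave the other things where they lie.

Things in the scene. Friction and masses are not known exactly. Their poses are not given: they have to be found in the camera images.
- galley: steel tray 308 x 251 mm fixed on the table, its long side along its own x. Origin: centre of its underside; x points from its open end (towards the robot) to its far rim, y to the left, z up. Floor 2 mm thick (floor surface at z = 2 mm); rims 32 mm high at the far end and both sides, none at the open end; inside it is 244 mm wide and its far rim's inner face lies at x = 151 mm
- chase: dark steel frame, 0.9 kg, 200 (its x) x 94 (y) x 18 mm, loose on the galley floor, 1 mm short of the far rim, which stops it. Origin: centre of its underside; x points away from the robot, y left, z up. Bars 14 mm wide. Front bar: front face at x = -100 mm, in mid underside a notch 36 mm wide, 5 mm high, open through the bar; then 34 mm empty space, cross bar, type, wooden strip and the jaw
- lever (a joint): locking lever (steel arm, black grip) on the frame's left side bar: 0 = flat on the bar, locked; grows as it stands up; starts at 1.1 to 1.45 rad. Turns about the frame's y axis at lever_hinge, at the far end; it swings down towards the robot, so its upper face looks away from the robot while open. Pressed down it drives the jaw onto the type by a cam; 3 to 5 N at the grip; stays where it is left
- lever_hinge (a point): point on the lever's hinge axis, in the middle of its arm; in the frame at x = 74, y = 41, z = 20 mm
- lever_grip (a point): top face of the lever's black grip (30 x 12 x 9 mm), in its middle, 77 mm from the hinge axis along the arm; with the lever shut it lies 28 mm above the frame's underside
- frame_front (a point): lower edge of the frame's front bar, in the middle (mouth of the notch), at the height of the frame's underside
- front_left (a point): lower left front corner of the frame, 47 mm left of frame_front
- front_right (a point): lower right front corner of the frame, 47 mm right of frame_front
- type_wide_mid (a point): centre of the wider block of metal type (51 x 34 x 23 mm, long side across the frame) next to the cross bar
- type_narrow_mid (a point): centre of the narrower block of metal type (41 x 34 x 26 mm) behind it
- type_wide: the wider block of type, origin at the centre of its underside
- type_narrow: the narrower block of type, origin at the centre of its underside
- wedge: wooden wedge, 88 mm long, 22 mm wide, 50 g, lying flat on the table right of the galley. Origin on its underside 44 mm from the thin end; x points to the thin end, z up. The ramp is 62 mm long and rises evenly from 2 mm at the thin end to 12 mm; behind it a heel block 26 mm long, 22 mm wide, 24 mm high. Sole and ramp are waxed (slippery, friction about 0.25), the heel is not
- wedge_grip (a point): centre of the wedge's heel block, 12 mm above the wedge's underside, 75 mm behind the thin end; grip it across its 22 mm width (along y)
- wedge_tip (a point): middle of the wedge's thin end, on the underside
- key: bystander: T-shaped quoin key, 70 x 90 x 12 mm, on the table right of the galley; the wedge, the key and the strip swap places
- wood_strip: bystander: plain straight wooden strip, 60 x 16 x 20 mm, on the table right of the galley; the wedge, the key and the strip swap places
- stick: bystander: composing stick, a steel tray 48 x 190 x 20 mm, left of the galley
- brass: bystander: brass block 54 x 18 x 22 mm, in the galley right of the frame
- iron_quoin: bystander: small iron quoin 44 x 20 x 18 mm, in the galley right of the frame
Mind the look-alikes: they are no part of the job. Leave any blue look-alike of the wedge alone.

How it is judged:
By the outcome, as a careful person would: the job done as asked, in the order asked, and still so for the second after the job is handed in, while the arm keeps its last pose, push and grip.
It also fails if it takes over 51 s, if anything falls off the work surface, if the arm or the gripper's body presses on something with over 40 N, if the wrist force passes 120 N, or if a joint passes its speed limit or range.

### The arm

A 6-joint arm with a two-finger parallel gripper is mounted at the origin on a cart in front of the work surface, level with it; the furniture and walls round the work are solid. World frame = base frame: x ahead of the robot, y to its left, z up, the work surface at z = 0. Lengths are in m, angles in rad, forces in N, time in s.
With the tool pointing down it reaches from about 0.375 to 0.9 m from the base axis. Payload 3.1 kg.
Tool frame: the origin (TCP) lies between the finger pads; the fingertips stand 17 mm ahead of it and the grasp point (between the pads) lies 2 mm behind it (robot.nose_length is the distance from the TCP to the fingertips, in m); z points along the fingers, y is the line along which they close (so a half turn about z gives the same grasp; the last joint's range is limited). The gripper opens to 87 mm and grips with 3 to 60 N. Pads are 19 mm wide; open, the fingers measure 117 mm over their backs; the gripper's body (75 mm by 190 mm) begins 51 mm behind the grasp point.
Start: joints at [-1.391, 0.527, 1.433, -0, 1.181, -0.178], TCP at [0.219, -0.585, 0.24] pointing down, gripper open.
Joint ranges: [-3.08, 3.08], [-0.75, 2.2], [0.22, 2.44], [-1.43, 4.57], [0, 2.65], [-2.85, 2.85]. Speed limits (rad/s): [2.79, 2.79, 3.14, 3.14, 3.14, 3.14].

### API

Orientations are given as a unit quaternion [x, y, z, w].
In Python, from rig import robot, cams gives the robot as it stands.
- The arm moves only by the shell command python3 -m pendant 'ROWS' [FORCE]. ROWS is JSON, a list of rows, each an object with "jaw": the opening, from 0 (shut) to 1 (fully open); "linear": the shift along the tool's x, y, z in cm, a list of three; "twist": the turn about the tool's z in degrees. A call has 1 to 12 rows; each row shifts and turns the commanded pose from where the row before left it, along the tool's axes as they then stand; what a row does not reach is not made up. A row lasts 1/12 s, in which the tool goes at most 41.7 mm and 7.16 degrees, less where a joint would pass 70% of its speed; a pose out of reach is approached as far as the arm can. A call is refused whole if a number of a shift passes 4.17 or a number of a turn 7.16, either way. A call with a gripper value outside its range is refused whole. The fingers move at their own pace and stop on an object; FORCE is the grip in N (left out, the last holds). Time passes only in rows, so rows that do not move let the fingers close. It gives the time, the measured TCP pose, the force, the opening and the grip force at its end, in the units of the state.
- robot.get_obs(): the state, without advancing time (a new reading comes with each control period).
- cams.camera(name): name is "scene" or "top"; returns a dict with "color" (400x640x3 uint8, blue, green, red), "depth" (400x640 float32, m along the optical axis (not along the pixel's ray), 0 where there is no reading), "fov_y" (degrees; the focal length in pixels is half the picture's height over the tangent of half this angle, whatever the lens; pixels are square), "cx", "cy" (the principal point, pixels), "k1" (the pictures are not rectified: a ray, as slopes to the right and down, at radius r is drawn at 1 + k1 r^2 times it, then the intrinsics apply), "view" (4x4, takes a point from world to camera coordinates). Camera axes: x right, y down, z forward; pixel columns grow to the right and rows downward; lengths in m; the calibration is good to about 2 mm. A picture is of the moment at which its call begins.
- robot.hand_in(): hands the job in; it is judged then, once.
The state is a dict: "time": time; "q": joint angles; "joint_velocities": joint speeds; "joint_torque": joint torques, N m; "position": TCP position; "tool_rot": TCP orientation; "ft_force": force on the tool from outside, world axes, zero at the start; "moment": the same for the moment, N m; "grip_width": finger opening in m; "grip_force": force on a finger pad.
Only numpy, scipy, OpenCV 4.12 (cv2) and the standard library are available. Lean on these libraries where they do the work, as an engineer would, in place of code of your own. Each camera call takes 0.05 s, during which the arm holds its last target. There are 200 camera calls.

## Working session

There is one attempt and no reset: what is moved stays moved. The work goes in short steps, Python scripts to look and compute and a shell command to move; the robot and the scene stay as the last step left them, time stands still between calls to the robot, and variables do not carry over. Pictures are saved under pics/ and viewed, at most 10 in all, crops included, and the job is handed in when it is done.

```bash
ls; mkdir -p pics; cat > h.py <<'E'
import numpy as np, cv2, sys
from rig import robot, cams
def snap(n):
    c=cams.camera(n); np.savez(f'/tmp/{n}.npz',**c); return c
def load(n):
    return dict(np.load(f'/tmp/{n}.npz'))
def K(c):
    f=200/np.tan(np.radians(float(c['fov_y']))/2); return np.array([[f,0,c['cx']],[0,f,c['cy']],[0,0,1]],float)
def ray(c,u,v):
    p=cv2.undistortPoints(np.array([[[u,v]]],float),K(c),np.array([float(c['k1']),0,0,0]))[0,0]
    return np.array([p[0],p[1],1])
def pix(c,u,v,z=None):
    """world point from depth, or on plane z"""
    V=np.array(c['view']); R,t=V[:3,:3],V[:3,3]; r=R.T@ray(c,u,v); o=-R.T@t
    if z is None:
        d=c['depth'][int(round(v)),int(round(u))]; return o+d*r
    return o+r*(z-o[2])/r[2]
def proj(c,P):
    V=np.array(c['view']); P=np.atleast_2d(P)
    return cv2.projectPoints(P.astype(float),cv2.Rodrigues(V[:3,:3])[0],V[:3,3],K(c),np.array([float(c['k1']),0,0,0]))[0][:,0]
E
python3 - <<'E'
from h import *
for n in('scene','top'):
    c=snap(n); cv2.imwrite(f'pics/{n}0.png',c['color']); print(n,c['fov_y'],c['k1'],-np.array(c['view'])[:3,:3].T@np.array(c['view'])[:3,3])
o=robot.get_obs();print(o); print(robot.nose_length)
E
```

```text
pics
scene 54.03361138538129 -0.010945506996550409 [0.10011555 0.36961574 0.69752821]
top 42.64648187042978 -0.12124977922017888 [0.49894619 0.01833355 1.4425853 ]
{'time': 0.1, 'q': array([-1.39052183e+00,  5.28373485e-01,  1.43377848e+00, -3.61226783e-05,
        1.18141613e+00, -1.78499062e-01]), 'joint_velocities': array([-0.0002394 , -0.00393089, -0.00298213, -0.0005672 ,  0.00035218,
       -0.00146659]), 'joint_torque': array([ 3.12624552e-04, -4.40985632e+01, -1.77151340e+01,  6.35351683e-02,
        5.33971062e-02, -3.85887938e-05]), 'position': array([ 0.21935705, -0.58456282,  0.23866792]), 'tool_rot': array([ 9.83951586e-01,  1.78432903e-01, -1.75793784e-05, -9.87704026e-04]), 'ft_force': array([ 0.65118973,  0.27671155, -0.90311838]), 'moment': array([ 0.00270974, -0.00712379, -0.00272128]), 'grip_force': 0.0, 'grip_width': 0.0870026794138734}
0.017
```

View pics/scene0.png

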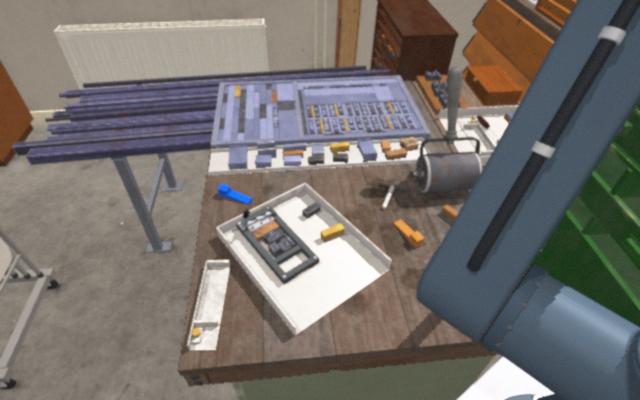

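View pics/top0.png

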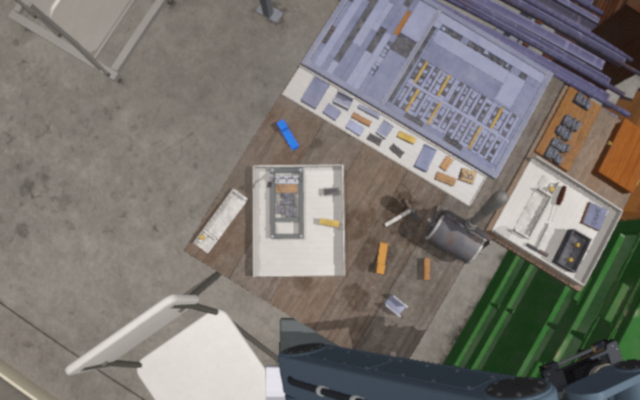

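The scene picture shows the frame at (277,243), the galley, the blue look-alike at (235,194) and an orange thing at (408,233). In the top picture the wedge candidates are orange (382,258), brown bar (427,268), T-thing (397,305), white rod (398,217) and the blue look-alike (288,135). I'll take close crops to choose.

```bash
python3 - <<'E'
from h import *
s=load('scene')['color'];t=load('top')['color']
a=cv2.resize(t[200:325,365:445],None,fx=4.6,fy=4.6,interpolation=cv2.INTER_CUBIC)
b=cv2.resize(s[195:255,380:470],None,fx=4.6,fy=4.6,interpolation=cv2.INTER_CUBIC)
im=np.zeros((580,800,3),np.uint8); im[:a.shape[0],:a.shape[1]]=a; im[:b.shape[0],380:380+b.shape[1]]=b
cv2.imwrite('pics/c1.png',im)
a=cv2.resize(t[155:285,240:355],None,fx=4.6,fy=4.6,interpolation=cv2.INTER_CUBIC)
cv2.imwrite('pics/c2.png',a)
E
```

```text
(no output)
```

View pics/c1.png

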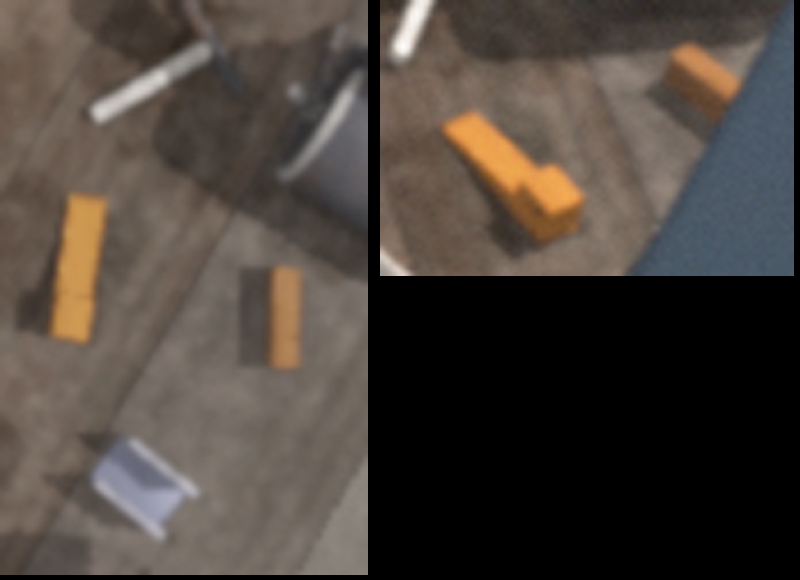

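View pics/c2.png

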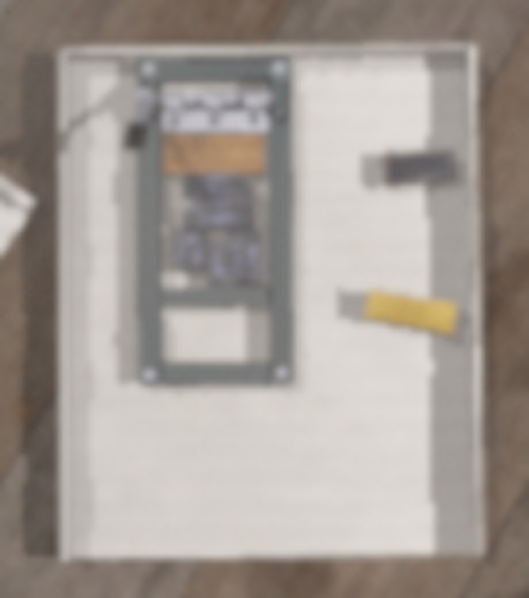

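The orange piece at top (382,258) has a ramp with a heel block on its near end, so it is the wedge. The bar at (427,268) is the strip. In the other crop the lever grip is the dark spot at about (269,184) in the full picture, by the frame's left bar, and the frame's front edge is at about row 238.

```bash
python3 - <<'E'
from h import *
c=load('top'); s=load('scene')
f=lambda ox,oy,u,v,z:pix(c,ox+(u+.5)/4.6-.5,oy+(v+.5)/4.6-.5,z)
np.set_printoptions(precision=4,suppress=True)
print('wedge')
for u,v,z in[(70,195,.002),(106,198,.002),(57,293,.024),(95,299,.024),(52,338,.024),(88,342,.024)]: print(f(365,200,u,v,z))
print('frame')
for u,v in[(138,56),(293,56),(140,385),(296,384),(149,68),(279,68),(149,373),(282,372)]: print(f(240,155,u,v,.020))
print('galley')
for u,v in[(60,45),(477,45),(62,558),(484,555)]: print(f(240,155,u,v,.032 if 1 else 0))
# lever grip depth
print('grip ~');
for u,v in [(135,136),(135,130),(147,100),(215,230),(110,500),(390,500)]:
  uu,vv=240+(u+.5)/4.6-.5,155+(v+.5)/4.6-.5; print(pix(c,uu,vv))
# table plane check + dark pixels cloud near frame in scene
for u,v in[(393,222),(420,233),(408,233),(400,260),(330,280)]: print('s',pix(s,u,v))
# cloud points above z=.035 around frame
for n,cc in(('top',c),('scene',s)):
  P=np.array([(*pix(cc,u,v),u,v,*cc['color'][v,u]) for v in range(150,300) for u in range(200,360) if cc['depth'][v,u]>0])
  m=(P[:,2]>.042)&(P[:,2]<.14)&(P[:,0]>.45)&(P[:,0]<.72)&(P[:,1]<.25)&(P[:,1]>0.0)
  print(n);print(P[m][:40])
E
```

```text
wedge
[ 0.5043 -0.1538  0.002 ]
[ 0.5028 -0.176   0.002 ]
[ 0.4453 -0.144   0.024 ]
[ 0.442 -0.167  0.024]
[ 0.4183 -0.1413  0.024 ]
[ 0.4162 -0.163   0.024 ]
frame
[0.7092 0.1594 0.02  ]
[0.7109 0.065  0.02  ]
[0.5094 0.1531 0.02  ]
[0.5117 0.0592 0.02  ]
[0.702  0.1525 0.02  ]
[0.7034 0.0733 0.02  ]
[0.5167 0.1479 0.02  ]
[0.5187 0.0677 0.02  ]
galley
[0.7134 0.2056 0.032 ]
[ 0.7179 -0.0465  0.032 ]
[0.4055 0.1962 0.032 ]
[ 0.4117 -0.055   0.032 ]
grip ~
[0.6504 0.1513 0.1066]
[0.6544 0.1519 0.1011]
[0.6814 0.1526 0.0268]
[0.6051 0.1111 0.003 ]
[0.4394 0.1711 0.0061]
[0.4424 0.0012 0.005 ]
s [ 0.5038 -0.1573  0.0005]
s [ 0.4303 -0.1665  0.0231]
s [ 0.4531 -0.1544  0.0099]
s [ 0.4134 -0.0919 -0.0014]
s [0.46   0.0671 0.0029]
top
[[  0.6773   0.1551   0.0444 270.     177.     149.     146.     150.    ]
 [  0.6773   0.1524   0.0446 271.     177.     148.     143.     146.    ]
 [  0.6738   0.1573   0.0501 269.     178.     151.     153.     157.    ]
 [  0.6737   0.1545   0.0506 270.     178.     146.     144.     148.    ]
 [  0.6729   0.1511   0.0575 271.     178.     144.     139.
[... 4797 characters left out ...]
.      67.      71.    ]
 [  0.6529   0.1559   0.0899 243.     215.      81.      83.      88.    ]
 [  0.6492   0.1551   0.0925 244.     215.      39.      40.      41.    ]
 [  0.6468   0.1539   0.0938 245.     215.      24.      20.      22.    ]
 [  0.6461   0.152    0.0933 246.     215.      29.      25.      29.    ]
 [  0.6443   0.1505   0.0939 247.     215.      38.      38.      42.    ]
 [  0.6477   0.1469   0.0888 248.     215.      71.      71.      72.    ]
 [  0.6544   0.1557   0.0853 243.     216.      74.      75.      79.    ]
 [  0.6508   0.1549   0.0879 244.     216.      37.      35.      35.    ]
 [  0.6468   0.1543   0.091  245.     216.      32.      30.      29.    ]]
```

```bash
cat >> h.py <<'E'
from scipy.spatial.transform import Rotation as Ro
def to(p,o=None):
    o=o or robot.get_obs(); R=Ro.from_quat(o['tool_rot']); return np.round(R.inv().apply(np.array(p)-o['position'])*100,2)
E
python3 - <<'E'
from h import *
np.set_printoptions(precision=3,suppress=True)
for n in('top','scene'):
  c=load(n); P=np.array([pix(c,u,v) for v in range(100,330,3) for u in range(200,520,3) if c['depth'][v,u]>0])
  for y in np.arange(-.55,.3,.05):
    print(n,round(y,2),[round(float(P[m,2].max()),2) if (m:=(abs(P[:,0]-x)<.026)&(abs(P[:,1]-y)<.026)).any() else '-' for x in np.arange(.3,.75,.05)])
E
python3 -m pendant '[{"jaw":0,"linear":[0,0,-3],"twist":7},{"jaw":0,"linear":[0,0,-3],"twist":7},{"jaw":0,"linear":[0,0,-3],"twist":5}]'
```

```text
top -0.55 ['-', '-', '-', '-', 0.04, 0.02, 0.01, 0.01, 0.01]
top -0.5 ['-', '-', '-', '-', 0.03, 0.03, 0.01, 0.0, 0.03]
top -0.45 ['-', '-', '-', '-', 0.12, 0.0, 0.0, 0.01, 0.03]
top -0.4 ['-', '-', 0.0, 0.09, 0.13, 0.22, 0.28, 0.02, 0.03]
top -0.35 ['-', 0.0, 0.0, 0.07, 0.1, 0.18, 0.2, 0.02, 0.02]
top -0.3 [0.01, 0.0, 0.02, 0.02, 0.09, 0.1, 0.13, 0.01, 0.03]
top -0.25 [0.01, 0.03, 0.0, 0.01, 0.0, 0.01, 0.01, 0.01, 0.03]
top -0.2 [0.03, 0.04, 0.0, 0.0, 0.0, 0.01, 0.01, 0.01, 0.01]
top -0.15 [0.01, 0.01, 0.02, 0.03, 0.01, 0.01, 0.01, 0.01, 0.01]
top -0.1 [0.01, 0.0, 0.0, 0.01, 0.0, 0.01, 0.01, 0.0, 0.01]
top -0.05 [0.01, 0.0, 0.03, 0.01, 0.01, 0.02, 0.01, 0.02, 0.01]
top 0.0 [0.0, 0.01, 0.01, 0.01, 0.0, 0.03, 0.01, 0.02, 0.02]
top 0.05 [0.01, 0.0, 0.01, 0.01, 0.03, 0.02, 0.02, 0.02, 0.03]
top 0.1 [0.01, 0.0, 0.01, 0.01, 0.02, 0.02, 0.04, 0.02, 0.03]
top 0.15 [-0.01, 0.01, 0.01, 0.01, 0.02, 0.02, 0.03, 0.11, 0.04]
top 0.2 ['-', 0.01, 0.03, 0.04, 0.04, 0.03, 0.02, 0.02, 0.04]
top 0.25 ['-', -0.0, 0.01, 0.01, 0.01, 0.01, 0.02, 0.02, 0.0]
scene -0.55 ['-', '-', '-', '-', '-', 0.02, 0.0, 0
[... 440 characters left out ...]
]
scene -0.15 ['-', -0.0, 0.02, 0.03, 0.01, 0.01, 0.0, 0.0, 0.0]
scene -0.1 ['-', 0.0, 0.0, 0.0, 0.0, 0.0, 0.0, 0.0, 0.0]
scene -0.05 [0.0, 0.0, 0.03, 0.03, 0.03, 0.03, 0.03, 0.03, 0.03]
scene 0.0 [0.0, 0.0, 0.0, 0.0, 0.0, 0.03, 0.0, 0.02, 0.03]
scene 0.05 [0.0, 0.0, 0.0, 0.0, 0.02, 0.02, 0.02, 0.03, 0.03]
scene 0.1 ['-', 0.0, 0.0, 0.0, 0.02, 0.02, 0.03, 0.03, 0.03]
scene 0.15 ['-', -0.0, 0.0, 0.0, 0.02, 0.02, 0.03, 0.11, 0.03]
scene 0.2 ['-', '-', 0.03, 0.03, 0.03, 0.03, 0.03, 0.03, 0.03]
scene 0.25 ['-', '-', '-', 0.0, 0.0, 0.01, 0.02, 0.02, 0.0]
time: 0.35
position: [0.2193, -0.5844, 0.3293]
tool_rot: [1.0, 0.011, -0.0, -0.002]
ft_force: [0.8, -0.6, 0.6]
grip_width: 0.0742
grip_force: 0.0
```

```bash
python3 -m pendant '[{"jaw":0,"linear":[2.21,-3.3,0],"twist":0},{"jaw":0,"linear":[2.21,-3.3,0],"twist":0},{"jaw":0,"linear":[2.21,-3.3,0],"twist":0},{"jaw":0,"linear":[2.21,-3.3,0],"twist":0},{"jaw":0,"linear":[2.21,-3.3,0],"twist":0},{"jaw":0,"linear":[2.21,-3.3,0],"twist":0},{"jaw":0,"linear":[2.21,-3.3,0],"twist":0},{"jaw":0,"linear":[2.21,-3.3,0],"twist":0},{"jaw":0,"linear":[2.21,-3.3,0],"twist":0},{"jaw":0,"linear":[2.21,-3.3,0],"twist":0},{"jaw":0,"linear":[2.21,-3.3,0],"twist":0}]'
python3 -m pendant '[{"jaw":0,"linear":[2.21,-3.3,0],"twist":0},{"jaw":0,"linear":[2.21,-3.3,0],"twist":0},{"jaw":0,"linear":[2.21,-3.3,0],"twist":0},{"jaw":0,"linear":[2.21,-3.3,0],"twist":0},{"jaw":0,"linear":[2.21,-3.3,0],"twist":0},{"jaw":0,"linear":[2.21,-3.3,0],"twist":0},{"jaw":0,"linear":[2.21,-3.3,0],"twist":0},{"jaw":0,"linear":[2.21,-3.3,0],"twist":0},{"jaw":0,"linear":[2.21,-3.3,0],"twist":0},{"jaw":0,"linear":[2.21,-3.3,0],"twist":0},{"jaw":0,"linear":[2.21,-3.3,0],"twist":-0.3},{"jaw":0,"linear":[0,0,0],"twist":0}]'
python3 -c "
from h import *
print(to([.692,.152,.150])); print(Ro.from_quat(robot.get_obs()['tool_rot']).as_matrix().round(3))"
```

```text
time: 1.27
position: [0.453, -0.2137, 0.3293]
tool_rot: [1.0, 0.013, -0.0, -0.0]
ft_force: [-0.3, -0.4, -0.5]
grip_width: 0.004
grip_force: 0.0
time: 2.27
position: [0.688, 0.1606, 0.3277]
tool_rot: [1.0, 0.019, 0.001, -0.002]
ft_force: [1.1, -0.2, -0.8]
grip_width: 0.0002
grip_force: 0.0
[ 0.34  0.94 17.77]
[[ 0.999  0.039  0.001]
 [ 0.039 -0.999  0.004]
 [ 0.001 -0.004 -1.   ]]
```

```bash
python3 -m pendant '[{"jaw":0,"linear":[0.17,0.47,4],"twist":0},{"jaw":0,"linear":[0.17,0.47,4],"twist":0},{"jaw":0,"linear":[0,0,4],"twist":0.3},{"jaw":0,"linear":[0,0,4],"twist":0.3},{"jaw":0,"linear":[0,0,1.7],"twist":0},{"jaw":0,"linear":[0,0,0],"twist":0}]'
python3 - <<'E'
from h import *
c=snap('scene'); t=snap('top')
a=cv2.resize(c['color'][150:300,180:340],None,fx=3.5,fy=3.5,interpolation=cv2.INTER_CUBIC)
cv2.imwrite('pics/c3.png',a)
o=robot.get_obs(); R=Ro.from_quat(o['tool_rot']).as_matrix(); print(o['position'],R[:,0])
tip=o['position']+.017*R[:,2]
print((proj(c,tip)-[180,150])*3.5)
E
```

```text
time: 2.77
position: [0.6847, 0.1437, 0.1456]
tool_rot: [1.0, 0.011, -0.007, 0.0]
ft_force: [-0.9, 0.0, -0.2]
grip_width: 0.0006
grip_force: 0.0
[0.68926626 0.14414808 0.15202405] [ 0.99976274  0.02173581 -0.00142326]
[[199.59083425 132.1170287 ]]
```

View pics/c3.png

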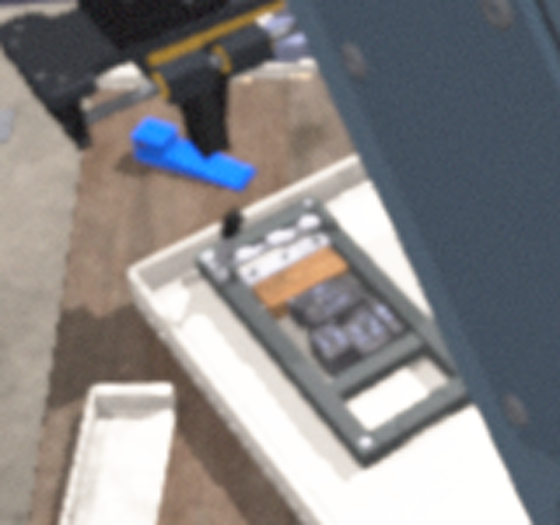

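```bash
python3 -m pendant '[{"jaw":0,"linear":[0,-0.8,2],"twist":0},{"jaw":0,"linear":[0,0,2.2],"twist":0},{"jaw":0,"linear":[0,0,0],"twist":0},{"jaw":0,"linear":[0,0,0],"twist":0}]' 
python3 -c "
from h import *
print(to([.6706,.152,.108]))"
```

```text
time: 3.2
position: [0.6898, 0.1524, 0.112]
tool_rot: [1.0, 0.011, 0.001, 0.0]
ft_force: [-0.4, -0.2, -0.1]
grip_width: 0.0009
grip_force: 0.0
[-1.92  0.    0.39]
```

```bash
python3 -m pendant '[{"jaw":0,"linear":[-0.96,0,0.2],"twist":0},{"jaw":0,"linear":[-0.96,0,0.2],"twist":0},{"jaw":0,"linear":[-0.88,0,0.3],"twist":0},{"jaw":0,"linear":[-0.88,0,0.3],"twist":0},{"jaw":0,"linear":[-0.66,0,0.4],"twist":0},{"jaw":0,"linear":[-0.66,0,0.4],"twist":0},{"jaw":0,"linear":[-0.59,0,0.53],"twist":0},{"jaw":0,"linear":[-0.59,0,0.53],"twist":0}]' 
python3 -m pendant '[{"jaw":0,"linear":[-0.46,0,0.66],"twist":0},{"jaw":0,"linear":[-0.46,0,0.66],"twist":0},{"jaw":0,"linear":[-0.3,0,0.55],"twist":0},{"jaw":0,"linear":[-0.3,0,0.55],"twist":0},{"jaw":0,"linear":[-0.2,0,0.5],"twist":0},{"jaw":0,"linear":[-0.2,0,0.5],"twist":0},{"jaw":0,"linear":[0,0,0],"twist":0},{"jaw":0,"linear":[0,0,0],"twist":0},{"jaw":0,"linear":[0,0,0],"twist":0}]'
```

```text
time: 3.87
position: [0.6287, 0.151, 0.083]
tool_rot: [1.0, 0.011, 0.002, -0.0]
ft_force: [2.5, -0.2, 0.9]
grip_width: 0.0003
grip_force: 1.2
time: 4.62
position: [0.6075, 0.1508, 0.0472]
tool_rot: [1.0, 0.011, -0.001, -0.0]
ft_force: [0.1, 0.0, 0.5]
grip_width: 0.0004
grip_force: 0.5
```

```bash
for i in 1 2; do python3 -m pendant '[{"jaw":0,"linear":[0,0,0.1],"twist":0},{"jaw":0,"linear":[0,0,0.1],"twist":0},{"jaw":0,"linear":[0,0,0],"twist":0},{"jaw":0,"linear":[0,0,0],"twist":0}]' | grep -E 'pos|ft'; done
```

```text
position: [0.6074, 0.1508, 0.0469]
ft_force: [-2.4, -0.5, 10.8]
position: [0.6074, 0.1508, 0.0466]
ft_force: [-3.8, -0.6, 19.3]
```

```bash
python3 -m pendant '[{"jaw":0,"linear":[0,0,-3.5],"twist":0},{"jaw":0,"linear":[0,0,-3.5],"twist":0},{"jaw":0,"linear":[0,0,-3.5],"twist":0},{"jaw":0.6,"linear":[-2.04,3.34,0],"twist":0},{"jaw":0.6,"linear":[-2.04,3.34,0],"twist":0},{"jaw":0.6,"linear":[-2.04,3.34,0],"twist":0},{"jaw":0.6,"linear":[-2.04,3.34,0],"twist":0},{"jaw":0.6,"linear":[-2.04,3.34,0],"twist":0},{"jaw":0.6,"linear":[-2.04,3.34,0],"twist":0},{"jaw":0.6,"linear":[-2.04,3.34,0],"twist":0},{"jaw":0.6,"linear":[-2.04,3.34,0],"twist":0},{"jaw":0.6,"linear":[-2.04,3.34,0],"twist":0}]'
python3 -m pendant '[{"jaw":0.6,"linear":[0,0,0],"twist":4.8},{"jaw":0.6,"linear":[0,0,0],"twist":4.8},{"jaw":0.6,"linear":[0,0,0],"twist":0}]'
python3 - <<'E'
from h import *
c=snap('scene'); t=snap('top')
a=cv2.resize(t['color'][155:285,245:410],None,fx=4.6,fy=4.6,interpolation=cv2.INTER_CUBIC)
cv2.imwrite('pics/c4.png',a)
print(to([.430,-.154,.0195]))
P=np.array([(*pix(c,u,v),u,v) for v in range(195,290) for u in range(230,330)])
m=(P[:,2]>.026)&(abs(P[:,1]-.152)<.015)&(P[:,0]>.58)&(P[:,0]<.70);print('lever zmax',np.percentile(P[m,2],[50,90,100]),P[m][:,:3].mean(0))
E
```

```text
time: 6.28
position: [0.429, -0.1543, 0.1483]
tool_rot: [1.0, 0.011, -0.001, -0.001]
ft_force: [0.5, -0.9, 0.6]
grip_width: 0.0493
grip_force: 0.0
time: 6.53
position: [0.4298, -0.1541, 0.1483]
tool_rot: [0.997, -0.075, -0.001, -0.001]
ft_force: [0.4, -0.5, 0.4]
grip_width: 0.0523
grip_force: 0.0
[-0.02  0.09 12.89]
lever zmax [0.02861841 0.03048375 0.03213458] [0.63749796 0.1485666  0.02861197]
```

View pics/c4.png

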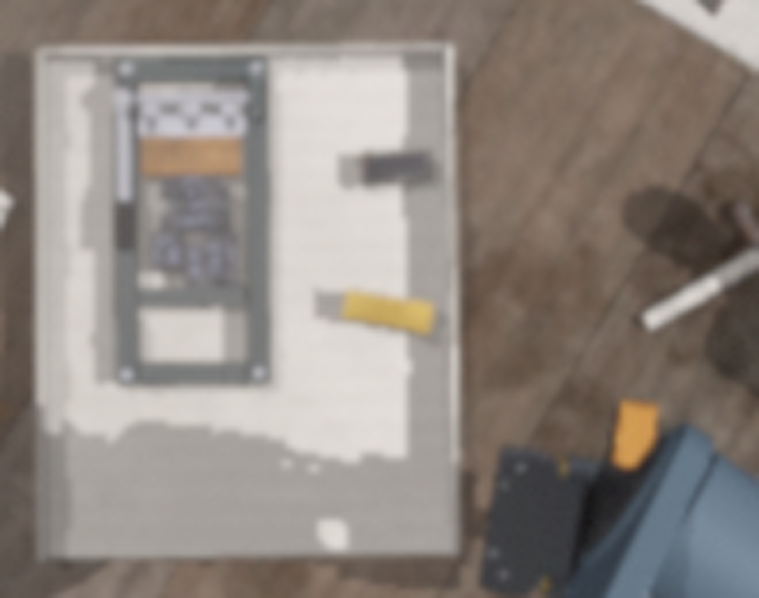

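The lever lies flat on the left bar (grip at (125,225) in the crop) and the frame has not moved. The hand stands over the orange wedge's heel.

```bash
python3 -m pendant '[{"jaw":0.6,"linear":[0,0.09,3.2],"twist":0},{"jaw":0.6,"linear":[0,0,3.2],"twist":0},{"jaw":0.6,"linear":[0,0,3.2],"twist":0},{"jaw":0.6,"linear":[0,0,3.2],"twist":0},{"jaw":0.6,"linear":[0,0,0],"twist":0},{"jaw":0.15,"linear":[0,0,0],"twist":0},{"jaw":0.1,"linear":[0,0,0],"twist":0},{"jaw":0.1,"linear":[0,0,0],"twist":0},{"jaw":0.1,"linear":[0,0,0],"twist":0},{"jaw":0.1,"linear":[0,0,0],"twist":0},{"jaw":0.1,"linear":[0,0,0],"twist":0}]' 35
python3 -m pendant '[{"jaw":0.1,"linear":[0,0,0],"twist":0},{"jaw":0.1,"linear":[0,0,0],"twist":0},{"jaw":0.1,"linear":[0,0,0],"twist":0}]'
```

```text
time: 7.55
position: [0.4313, -0.1547, 0.021]
tool_rot: [0.997, -0.072, 0.0, 0.0]
ft_force: [0.4, -0.2, 1.6]
grip_width: 0.0219
grip_force: 34.9
time: 7.8
position: [0.4313, -0.1547, 0.021]
tool_rot: [0.997, -0.073, 0.0, 0.0]
ft_force: [-0.4, 1.1, 2.8]
grip_width: 0.022
grip_force: 34.9
```

```bash
python3 -m pendant '[{"jaw":0.1,"linear":[0,0,-2],"twist":0},{"jaw":0.1,"linear":[0,0,-2.5],"twist":0},{"jaw":0.1,"linear":[0,0,-2],"twist":-4.95},{"jaw":0.1,"linear":[0,0,0],"twist":-4.95},{"jaw":0.1,"linear":[0,-3.7,0],"twist":0},{"jaw":0.1,"linear":[0,-3.7,0],"twist":0},{"jaw":0.1,"linear":[0,-3.7,0],"twist":0},{"jaw":0.1,"linear":[0,-3.7,0],"twist":0},{"jaw":0.1,"linear":[0,-3.7,0],"twist":0},{"jaw":0.1,"linear":[-0.2,-3.7,0],"twist":0},{"jaw":0.1,"linear":[-0.2,-3.7,0],"twist":0},{"jaw":0.1,"linear":[0,0,0],"twist":0}]' 45
python3 -m pendant '[{"jaw":0.1,"linear":[0,0,0],"twist":0},{"jaw":0.1,"linear":[0,0,0],"twist":0}]'
python3 - <<'E'
from h import *
c=snap('scene'); t=snap('top')
a=cv2.resize(c['color'][205:305,255:385],None,fx=4.6,fy=4.6,interpolation=cv2.INTER_CUBIC)
b=cv2.resize(t['color'][215:285,255:330],None,fx=4,fy=4,interpolation=cv2.INTER_CUBIC)
print(a.shape,b.shape)
im=np.zeros((max(a.shape[0],b.shape[0]),800,3),np.uint8); im[:a.shape[0],:a.shape[1]]=a; im[:b.shape[0],600:600+b.shape[1]]=b[:,:200]
cv2.imwrite('pics/c5.png',im)
o=robot.get_obs(); R=Ro.from_quat(o['tool_rot']).as_matrix(); print(o['position'],R[:,0],R[:,2])
for P in [(.0755,0,.019),(.0755,.011,.021),(.0755,-.011,.021)]:
  w=o['position']+R@np.array(P); print(w,(proj(c,w)-[255,205])*4.6,(proj(t,w)-[255,215])*4+[600,0])
E
```

```text
time: 8.8
position: [0.418, 0.1092, 0.0857]
tool_rot: [1.0, 0.017, -0.001, -0.0]
ft_force: [0.1, 0.0, -0.1]
grip_width: 0.0219
grip_force: 44.9
time: 8.97
position: [0.4203, 0.1039, 0.0857]
tool_rot: [1.0, 0.014, 0.0, 0.0]
ft_force: [0.1, 0.1, -0.8]
grip_width: 0.0218
grip_force: 44.9
(460, 598, 3) (280, 300, 3)
[0.42063025 0.10285967 0.08571653] [9.99682631e-01 2.51907929e-02 2.48087672e-04] [ 2.52416758e-04 -1.68672273e-04 -9.99999954e-01]
[0.49611109 0.10475837 0.06673526] [[230.04425433 246.64542961]] [[725.29449021 113.7275021 ]]
[0.49638869 0.09376152 0.06473719] [[250.42579114 237.16818505]] [[741.88084015 113.6072524 ]]
[0.49583449 0.11575454 0.06473334] [[209.53668966 261.87944882]] [[709.08753774 113.83821904]]
```

View pics/c5.png

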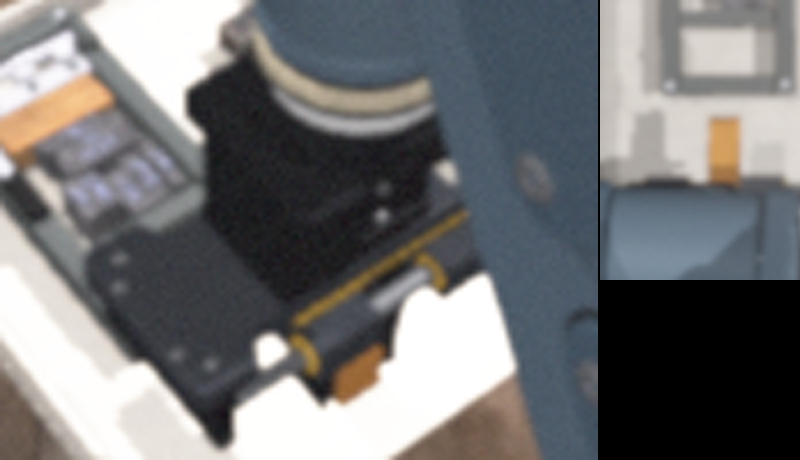

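The top inset shows the wedge held level and straight, with its thin end at (725,118), centred in front of the frame's front bar (row 94). In the scene view the hand hides it.

```bash
python3 -m pendant '[{"jaw":0.1,"linear":[0,0,2.5],"twist":0},{"jaw":0.1,"linear":[0,0,2.5],"twist":0},{"jaw":0.1,"linear":[0,0,1],"twist":0},{"jaw":0.1,"linear":[0,0,0],"twist":0},{"jaw":0.1,"linear":[0,0,0],"twist":0}]'|grep -E 'pos|ft'
for i in 1 2 3; do python3 -m pendant '[{"jaw":0.1,"linear":[0,0,0.1],"twist":0},{"jaw":0.1,"linear":[0,0,0],"twist":0}]'|grep -E 'pos|ft'; done
```

```text
position: [0.4203, 0.1027, 0.0254]
ft_force: [-0.5, 0.1, 0.1]
position: [0.4208, 0.1035, 0.0254]
ft_force: [1.0, 0.2, -0.4]
position: [0.4206, 0.104, 0.0243]
ft_force: [-0.7, 0.3, -1.0]
position: [0.4203, 0.1042, 0.0229]
ft_force: [-0.2, 0.3, -0.2]
```

```bash
for i in 1 2 3; do python3 -m pendant '[{"jaw":0.1,"linear":[0,0,0.05],"twist":0},{"jaw":0.1,"linear":[0,0,0],"twist":0},{"jaw":0.1,"linear":[0,0,0],"twist":0}]'|grep -E 'pos|ft'; done
```

```text
position: [0.4203, 0.1042, 0.0228]
ft_force: [-0.1, -0.6, 5.5]
position: [0.4203, 0.1042, 0.0227]
ft_force: [-1.3, 0.6, 10.7]
position: [0.4203, 0.1042, 0.0227]
ft_force: [-2.0, -0.9, 16.3]
```

```bash
cat > m.py <<'E'
from h import *
# mean top-camera heights of the frame: plane fit over the steel at front bar and cross bar
def bar():
    D=[];
    for i in range(5): D.append(cams.camera('top'))
    c=D[0]; c['depth']=np.mean([d['depth'] for d in D],0); out=[]
    e=np.array([1,.028]); n=np.array([-.028,1]); F=np.array([.5103,.1064])
    for a in(.007,.055):
        h=[]
        for y in np.arange(-.040,.0401,.004):
            q=F+a*e+y*n; u,v=proj(c,[q[0],q[1],.02])[0]; h.append(pix(c,u,v)[2])
        out.append(np.median(h)); out.append(np.mean(h))
    return np.round(np.array(out)*1000,2)
if __name__=='__main__': print(bar())
E
python3 -m pendant '[{"jaw":0.1,"linear":[0,0,-0.1],"twist":0},{"jaw":0.1,"linear":[0.6,0,0],"twist":0},{"jaw":0.1,"linear":[0,0,0],"twist":0},{"jaw":0.1,"linear":[0,0,0],"twist":0}]'|grep -E 'pos|ft'; python3 m.py
python3 -m pendant '[{"jaw":0.1,"linear":[0.6,0,0],"twist":0},{"jaw":0.1,"linear":[0.6,0,0],"twist":0},{"jaw":0.1,"linear":[0.6,0,0],"twist":0},{"jaw":0.1,"linear":[0,0,0],"twist":0},{"jaw":0.1,"linear":[0,0,0],"twist":0}]'|grep -E 'pos|ft'; python3 m.py
```

```text
position: [0.4264, 0.1044, 0.0227]
ft_force: [-1.5, 0.0, 9.5]
[19.18 19.21 16.76 16.94]
position: [0.4451, 0.1048, 0.0228]
ft_force: [0.7, 0.7, 6.9]
[18.55 45.76 17.22 17.23]
```

```bash
for i in 1 2 3 4; do python3 -m pendant '[{"jaw":0.1,"linear":[0.2,0,0],"twist":0},{"jaw":0.1,"linear":[0,0,0],"twist":0},{"jaw":0.1,"linear":[0,0,0],"twist":0}]'|grep -E 'pos|ft'; done
```

```text
position: [0.4453, 0.1049, 0.0227]
ft_force: [-2.1, -1.2, 8.5]
position: [0.4471, 0.105, 0.0227]
ft_force: [-2.8, -0.1, 9.8]
position: [0.4491, 0.105, 0.0228]
ft_force: [-3.2, -0.7, 9.5]
position: [0.4511, 0.1051, 0.0228]
ft_force: [-3.8, 0.4, 10.4]
```

```bash
for i in 1 2 3 4 5; do python3 -m pendant '[{"jaw":0.1,"linear":[0.2,0,0],"twist":0},{"jaw":0.1,"linear":[0,0,0],"twist":0},{"jaw":0.1,"linear":[0,0,0],"twist":0}]'|grep -E 'pos|ft'; done; python3 m.py
```

```text
position: [0.4532, 0.1051, 0.0228]
ft_force: [-2.8, 0.7, 9.3]
position: [0.4547, 0.1052, 0.0227]
ft_force: [-3.6, -0.8, 10.2]
position: [0.4551, 0.1052, 0.0228]
ft_force: [-5.6, 0.4, 11.4]
position: [0.4554, 0.1053, 0.0227]
ft_force: [-8.1, -1.6, 14.0]
position: [0.4559, 0.1054, 0.0227]
ft_force: [-9.1, -1.7, 15.5]
[18.5  32.01 17.5  30.95]
```

```bash
for i in 1 2 3 4; do python3 -m pendant '[{"jaw":0.1,"linear":[0.2,0,0],"twist":0},{"jaw":0.1,"linear":[0,0,0],"twist":0},{"jaw":0.1,"linear":[0,0,0],"twist":0}]'|grep -E 'pos|ft|rot'; done; python3 m.py
```

```text
position: [0.4568, 0.1055, 0.0227]
tool_rot: [1.0, 0.014, -0.008, -0.0]
ft_force: [-11.6, -0.3, 16.4]
position: [0.4582, 0.1056, 0.0227]
tool_rot: [1.0, 0.014, -0.008, -0.0]
ft_force: [-11.6, -1.9, 17.1]
position: [0.46, 0.1057, 0.0227]
tool_rot: [1.0, 0.014, -0.008, -0.0]
ft_force: [-10.9, -1.7, 17.7]
position: [0.462, 0.1058, 0.0227]
tool_rot: [1.0, 0.014, -0.008, -0.0]
ft_force: [-12.5, -0.6, 17.5]
[19.79 19.91 18.64 31.79]
```

```bash
for i in 1 2 3; do python3 -m pendant '[{"jaw":0.1,"linear":[0.25,0,0],"twist":0},{"jaw":0.1,"linear":[0,0,0],"twist":0},{"jaw":0.1,"linear":[0,0,0],"twist":0}]'|grep -E 'pos|ft|rot'; done; python3 m.py
python3 - <<'E'
from h import *
c=load('scene');np.savez('/tmp/scene_pre.npz',**load('scene'));c=snap('scene'); t=snap('top')
a=cv2.resize(c['color'][180:300,220:360],None,fx=3.5,fy=3.5,interpolation=cv2.INTER_CUBIC)
b=cv2.resize(t['color'][160:270,255:330],None,fx=4,fy=4,interpolation=cv2.INTER_CUBIC)
im=np.zeros((440,800,3),np.uint8); im[:a.shape[0],:a.shape[1]]=a; im[:b.shape[0],495:495+b.shape[1]]=b
cv2.imwrite('pics/c6.png',im)
E
```

```text
position: [0.4646, 0.1059, 0.0227]
tool_rot: [1.0, 0.014, -0.008, -0.0]
ft_force: [-12.1, -0.4, 16.7]
position: [0.4672, 0.106, 0.0227]
tool_rot: [1.0, 0.014, -0.008, -0.0]
ft_force: [-11.5, -1.3, 17.0]
position: [0.4697, 0.1061, 0.0227]
tool_rot: [1.0, 0.014, -0.008, -0.0]
ft_force: [-10.9, -0.5, 17.5]
[313.12 177.04  19.2   18.87]
```

View pics/c6.png

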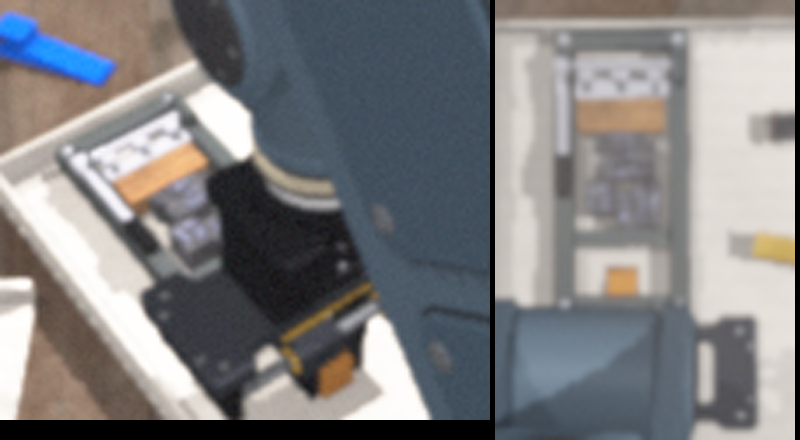

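The top inset shows the thin end through the frame's opening at (622,267), with the type still between the bars. I'll measure the tilt and the insertion.

```bash
cat > tilt.py <<'E'
from h import *
D=[cams.camera('top') for i in range(6)]; c=D[0]; c['depth']=np.mean([d['depth'] for d in D],0)
n=np.array([-.028,1]); e=np.array([1,.028]); F=np.array([.5113,.1064])
def line(ys,z,xs=np.arange(.012,.19,.002)):
    X=[];H=[]
    for y in ys:
        for a in xs:
            q=F+a*e+y*n; u,v=proj(c,[q[0],q[1],z])[0]; h=pix(c,u,v)[2]
            if abs(h-z)<.008: X.append(a);H.append(h)
    p=np.polyfit(X,H,1); r=np.array(H)-np.polyval(p,X); k=abs(r)<2*r.std(); p,cv=np.polyfit(np.array(X)[k],np.array(H)[k],1,cov=True)
    return p*[200,1000], np.sqrt(cv[0,0])*200,k.sum()
print('right bar slope m/200mm->mm',line([-.042,-.040,-.038],.021))
print('left bar  front',line([.040,.042],.021,np.arange(.012,.085,.002)))
for y in([-.065,-.075,-.06],[.06,.065]): print('floor',line(y,.002))
f=lambda u,v,z:pix(c,255+(u-495+.5)/4-.5,160+(v+.5)/4-.5,z)
print('tip',f(622,267,.004),'bolts front',f(565,304,.0225),f(680,304,.0225),'rear',f(563,40,.02),f(678,40,.02))
E
python3 tilt.py
```

```text
right bar slope m/200mm->mm (array([-0.55682315, 20.31557707]), np.float64(0.34522513854946796), np.int64(241))
left bar  front (array([-4.59715185, 21.63135853]), np.float64(1.3324820601413088), np.int64(68))
floor (array([0.02605767, 0.67645762]), np.float64(0.29610946519119674), np.int64(250))
floor (array([-0.47506276,  1.14876281]), np.float64(0.33064918217961203), np.int64(165))
tip [0.54374803 0.10958347 0.004     ] bolts front [0.51685875 0.14731504 0.0225    ] [0.5182984  0.06773476 0.0225    ] rear [0.70129233 0.15353389 0.02      ] [0.70269964 0.07300143 0.02      ]
```

```bash
python3 -m pendant '[{"jaw":0.1,"linear":[0.15,0,0],"twist":0},{"jaw":0.1,"linear":[0,0,0],"twist":0},{"jaw":0.1,"linear":[0,0,0],"twist":0},{"jaw":0.1,"linear":[0,0,0],"twist":0},{"jaw":0.1,"linear":[0,0,0],"twist":0},{"jaw":0.1,"linear":[0,0,0],"twist":0}]'; python3 m.py; python3 m.py; python3 tilt.py
python3 -m pendant '[{"jaw":0.1,"linear":[0,0,0],"twist":0},{"jaw":0.1,"linear":[0,0,0],"twist":0},{"jaw":0.1,"linear":[0,0,0],"twist":0}]'
```

```text
time: 17.63
position: [0.4709, 0.1061, 0.0227]
tool_rot: [1.0, 0.014, -0.009, -0.0]
ft_force: [-11.9, -1.0, 17.6]
grip_width: 0.0216
grip_force: 45.0
[320.66 318.09  19.48  19.09]
[320.65 318.21  18.61  18.79]
right bar slope m/200mm->mm (array([-1.71462026, 21.19315691]), np.float64(0.31712703643665574), np.int64(242))
left bar  front (array([-4.18518985, 21.26623249]), np.float64(1.0438094655464085), np.int64(60))
floor (array([0.03270473, 0.68908737]), np.float64(0.280236872384836), np.int64(253))
floor (array([-0.07320532,  0.60083753]), np.float64(0.3263303964242261), np.int64(164))
tip [0.54374803 0.10958347 0.004     ] bolts front [0.51685875 0.14731504 0.0225    ] [0.5182984  0.06773476 0.0225    ] rear [0.70129233 0.15353389 0.02      ] [0.70269964 0.07300143 0.02      ]
time: 18.68
position: [0.4709, 0.1061, 0.0227]
tool_rot: [1.0, 0.014, -0.008, -0.0]
ft_force: [-12.5, -0.5, 17.9]
grip_width: 0.0211
grip_force: 45.0
```

```bash
python3 -c "
from rig import robot
print(robot.hand_in())"
```

```text
the job is handed in; nothing more can be done
None
```

The job is handed in: the lever is pressed flat, and the wedge is still gripped and pushed under the front bar, holding the frame's front up about 2.5 mm by wedge travel; the noisy depth readings show a lift but can't confirm the exact height.

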